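# Stack wedge ingots end for end and crosswise

## Task

Finish the stack of wedge-shaped metal ingots on the low board so that its layers stay flat: lay the loose long ingot along the long one that is already there, end for end, so that its thick end comes over the thin end below. Then stack the two short ingots on top, both crosswise to the long ones and again end for end with each other, so that the top of the finished stack is level. Keep every ingot right way up, centred and square on the one below, leave the long ingot on the board where it lies, do not disturb the pen pot, the small bottle or the timer, and let go of everything.

Things in the scene. Friction and masses are not known exactly. Their poses are not given: they have to be found in the camera images.
- long_base: The long bare aluminium wedge ingot lying loose on the board: 150 mm long, 56 wide, 46 thick at the thick end, 22 at the thin end. Origin: centre of the flat underside; x along it to the thick end (round mark on top there), y across its width (parallel upright sides, for gripping), z up. 0.6 to 0.9 kg.
- long_loose: The other long bare aluminium wedge ingot, loose on the bench on its underside: 150 mm long, 56 wide, 46 thick at the thick end, 22 at the thin end. Origin: centre of the flat underside; x along it to the thick end (round mark on top there), y across its width (parallel upright sides, for gripping), z up. 0.6 to 0.9 kg.
- short_1: A short bare aluminium wedge ingot, loose on the bench on its underside: 100 mm long, 56 wide, 42 thick at the thick end, 26 at the thin end. Origin: centre of the flat underside; x along it to the thick end (round mark on top there), y across its width (parallel upright sides, for gripping), z up. 0.4 to 0.6 kg.
- short_2: The other short wedge ingot, same as short_1 and interchangeable with it: 100 mm long, 56 wide, 42 thick at the thick end, 26 at the thin end. Origin: centre of the flat underside; x along it to the thick end (round mark on top there), y across its width (parallel upright sides, for gripping), z up. 0.4 to 0.6 kg.
- long_base_top (a point): The middle of the sloping top of long_base, 34 mm from its origin along its z. This point's z is square to the sloping face, which rises towards the thick end by 0.1587 rad (16 in 100).
- long_loose_top (a point): The middle of the sloping top of long_loose, 34 mm from its origin along its z. This point's z is square to the sloping face, which rises towards the thick end by 0.1587 rad (16 in 100).
- short_1_top (a point): The middle of the sloping top of short_1, 34 mm from its origin along its z. This point's z is square to the sloping face, which rises towards the thick end by 0.1587 rad (16 in 100).
- short_2_top (a point): The middle of the sloping top of short_2, 34 mm from its origin along its z. This point's z is square to the sloping face, which rises towards the thick end by 0.1587 rad (16 in 100).
- board: Fixed low plywood board, 190 x 190 mm and 12 mm thick, on the bench under long_base. Origin at the centre of its underside.
- pen_pot: Bystander: dark pen pot with pens, 78 x 88 x 147 mm high. Origin at the centre of its foot.
- reagent_bottle: Bystander: small white bottle with a blue cap, 48 mm across, 105 mm high. Origin at the centre of its foot.
- timer: Bystander: small flat white timer with keys, 74 x 64 x 21 mm. Origin at the centre of its underside.

How it is judged:
By the outcome, as a careful person would: the job done as asked, in the order asked, and still so for the second after the job is handed in, with the robot touching nothing.
It also fails if it takes over 72 s, if anything falls off the work surface, if the arm or the gripper's body presses on something with over 40 N, if the wrist force passes 120 N, or if a joint passes its speed limit or range.

## Robot

A 6-joint arm with a two-finger parallel gripper is mounted at the origin on a cart in front of the work surface, level with it; the furniture and walls round the work are solid. World frame = base frame: x ahead of the robot, y to its left, z up, the work surface at z = 0. Lengths are in m, angles in rad, forces in N, time in s.
With the tool pointing down it reaches from about 0.4 to 0.825 m from the base axis. Payload 7 kg.
Tool frame: the origin (TCP) lies on the centre line of the jaws, within the pads' length; the fingertips stand tip_reach ahead of it and the grasp point (between the pads) is the TCP (tip_reach is the distance from the TCP to the fingertips, in m); z points along the fingers, y is the line along which they close (so a half turn about z gives the same grasp; the last joint's range is limited). The gripper opens to 88 mm and grips with 3 to 60 N. Pads are 19 mm wide; open, the fingers measure 130 mm over their backs; the gripper's body (78 mm by 193 mm) begins 47 mm behind the grasp point.
Start: joints at [-1.001, 0.359, 0.012, 0, -1.224, -0.288], TCP at [0.188, -0.648, 0.246] pointing down, gripper open.
Joint ranges: [-3.07, 3.07], [-1.43, 2.12], [-1.02, 1.25], [-3.03, 1.67], [-3.05, -0], [-3.03, 3.03]. Speed limits (rad/s): [2.39, 2.39, 3.01, 3.14, 3.14, 3.14].

## Interface

Orientations are given as [roll, pitch, yaw] about the fixed x, y, z axes, in that order (R = Rz(yaw) Ry(pitch) Rx(roll)).
In Python, from station import get_state, grab_frame, calibration, job_done, find_in, mark_of, tip_reach gives the robot as it stands.
- The arm moves only by the shell command python3 -m handwheel 'ROWS' [OPENING] [FORCE]. ROWS is JSON, a list of rows, each an object with "delta_pos": the shift along the world's x, y, z in units of 30 mm (1.0 is 30 mm), a list of three; "dr": the turn, a rotation vector about the world's x, y, z in degrees, a list of three. In form: [{"delta_pos": [tx, ty, tz], "dr": [rx, ry, rz]}, ...]. A call has 1 to 10 rows; each row shifts and turns the commanded pose from where the row before left it; what a row does not reach is not made up. A row lasts 1/10 s, in which the tool goes at most 50 mm and 8.59 degrees, less where a joint would pass 70% of its speed; a pose out of reach is approached as far as the arm can. A call is refused whole if a number of a shift passes 1 or a number of a turn 8.59, either way. A call with a gripper value outside its range is refused whole. OPENING is the closure, from -1 (fully open) to 1 (shut), set as the call begins (- or left out, the last holds). The fingers move at their own pace and stop on an object; FORCE is the grip in N (left out, the last holds). Time passes only in rows, so rows that do not move let the fingers close. It gives the time, the measured TCP pose, the force, the opening and the grip force at its end, in the units of the state.
- get_state(): the state, without advancing time (a new reading comes with each control period).
- grab_frame(name): name is "side" or "top"; returns the picture (400x640x3 uint8, red, green, blue); there is no depth.
- calibration(name): a dict with "fx", "fy", "cx", "cy" (pixels), "extrinsics" (4x4, takes a point from world to camera coordinates). Camera axes: x right, y down, z forward; pixel columns grow to the right and rows downward; lengths in m; the calibration is good to about 2 mm. A picture is of the moment at which its call begins. calibration takes no time and is no camera call.
- job_done(): hands the job in; it is judged then, once.
Trained networks look in the newest picture that a camera, given by its name, has taken for a name from the list of things; names that differ only in an ending like _2 or _b are one class to them, and where a whole thing is asked for, a point or a joint stands for the part that bears it (a point fixed in the world has none). Each returns a list of dicts, best first, with "conf" (0 to 1); they miss things now and then, are a little off and sometimes report something else, mostly with a low value. They report only what shows in the picture. A call takes as long as a camera call.
- find_in(camera, query): "location" ([column, row] in pixels, amid what is visible of it).
- mark_of(camera, query): "location" ([column, row] in pixels: a listed point, or the origin of a listed thing).
The state is a dict: "t": time; "q": joint angles; "qd": joint speeds; "joint_efforts": joint torques, N m; "eef_pos": TCP position; "ee_rot": TCP orientation; "force": force on the tool from outside, world axes, zero at the start; "moment": the same for the moment, N m; "width": finger opening in m; "gripper_force": force on a finger pad.
Only numpy, scipy, OpenCV 4.12 (cv2) and the standard library are available. Lean on these libraries where they do the work, as an engineer would, in place of code of your own. Each camera call takes 0.05 s, during which the arm holds its last target. There are 200 camera calls.

## Working session

There is one attempt and no reset: what is moved stays moved. The work goes in short steps, Python scripts to look and compute and a shell command to move; the robot and the scene stay as the last step left them, time stands still between calls to the robot, and variables do not carry over. Pictures are saved under pics/ and viewed, at most 10 in all, crops included, and the job is handed in when it is done.

```bash
mkdir -p pics; ls; python3 - <<'E'
from station import *
import cv2,numpy as np
s=get_state(); print(s['t'],s['eef_pos'],s['ee_rot'],s['width'],s['force'],tip_reach)
for n in('side','top'):
    c=calibration(n);print(n,c['fx'],c['cx'],c['cy'],np.round(c['extrinsics'],4).tolist())
    cv2.imwrite(f'pics/{n}0.png',grab_frame(n)[:,:,::-1])
for q in('long_base','long_base_top','short_1','short_1_top','board','pen_pot','reagent_bottle','timer'):
    for n in('side','top'):
        print(q,n,[(np.round(d['location'],1).tolist(),round(d['conf'],2)) for d in mark_of(n,q)])
E
```

```text
pics
0.0 [ 0.187551   -0.6479389   0.24463788] [ 3.13994415e+00 -1.36119080e-04 -2.85993492e+00] 0.0878331581276061 [ 0.16848778 -0.15713328 -0.44170815] 0.019
side 407.4728444045851 321.0347001846391 203.23387704762095 [[-0.9628, -0.2695, -0.0217, 0.55], [-0.0937, 0.4078, -0.9083, 0.1259], [0.2536, -0.8724, -0.4178, 0.9495], [0.0, 0.0, 0.0, 1.0]]
top 376.5000152740308 324.15854310495354 203.52891716291603 [[0.0016, -0.9998, 0.019, -0.0286], [-0.9912, -0.0041, -0.1324, 0.5906], [0.1324, -0.0186, -0.991, 1.038], [0.0, 0.0, 0.0, 1.0]]
long_base side [([336.5, 220.4], 0.73)]
long_base top [([330.8, 223.5], 0.83), ([325.4, 219.4], 0.6)]
long_base_top side [([335.6, 208.2], 0.77)]
long_base_top top [([331.8, 220.5], 0.98)]
short_1 side [([251.1, 295.8], 0.8), ([352.2, 295.1], 0.62)]
short_1 top [([226.9, 256.7], 0.8), ([211.9, 189.2], 0.55)]
short_1_top side [([349.3, 284.4], 0.72)]
short_1_top top [([223.6, 254.8], 0.98)]
board side [([333.5, 228.2], 0.6), ([254.1, 280.7], 0.48)]
board top [([330.9, 219.7], 0.92)]
pen_pot side [([303.4, 189.2], 0.62)]
pen_pot top [([404.9, 168.5], 0.71)]
reagent_bottle side [([392.4, 212.9], 0.85)]
reagent_bottle top [([365.3, 267.3], 0.57)]
timer side [([213.4, 257.2], 0.64)]
timer top []
```

View pics/side0.png

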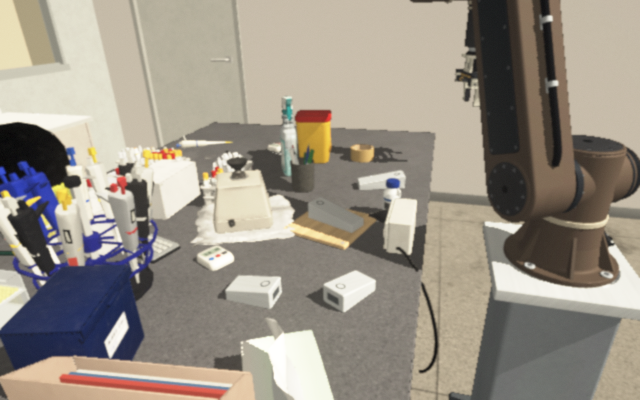

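View pics/top0.png

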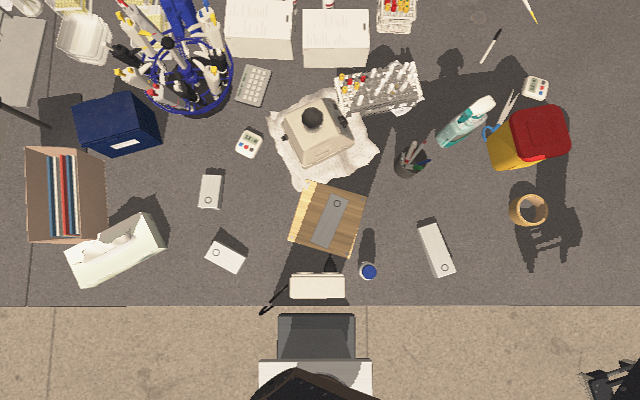

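Side view: long_base on the board (335,215), shorts at (255,290) and (350,290), loose long at (381,180). Top view: long_base (327,220), with its mark at (337,203). Loose long is at (436,250) with its mark at (445,268), and the shorts are at (210,191) with mark (208,205) and (225,257) with mark (215,250). Next I'll enlarge these.

```bash
python3 - <<'E'
import cv2,numpy as np
T=cv2.imread('pics/top0.png');S=cv2.imread('pics/side0.png')
r=[]
for im,cs in((T,[(327,220),(436,250),(210,191),(225,257)]),(S,[(335,215),(381,182),(255,290),(350,290)])):
    r.append(np.hstack([cv2.resize(im[y-36:y+36,x-36:x+36],(200,200),interpolation=cv2.INTER_CUBIC) for x,y in cs]))
cv2.imwrite('pics/crops.png',np.vstack(r))
E
```

```text
(no output)
```

View pics/crops.png

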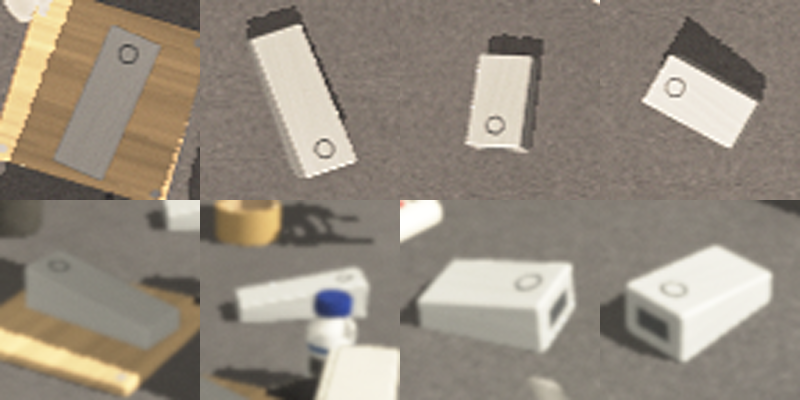

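```bash
cat > fit.py <<'E'
import cv2,numpy as np
from scipy.optimize import minimize
from station import calibration
C={n:calibration(n) for n in('side','top')}
def proj(n,P):
    c=C[n];E=np.array(c['extrinsics']);q=np.atleast_2d(P)@E[:3,:3].T+E[:3,3]
    return np.c_[c['fx']*q[:,0]/q[:,2]+c['cx'],c['fy']*q[:,1]/q[:,2]+c['cy']]
def unproj(n,uv,z):
    c=C[n];E=np.array(c['extrinsics']);R=E[:3,:3]
    o=-R.T@E[:3,3];d=R.T@[(uv[0]-c['cx'])/c['fx'],(uv[1]-c['cy'])/c['fy'],1]
    return o+d*(z-o[2])/d[2]
DIM={'long':(.150,.056,.046,.022),'short':(.100,.056,.042,.026)}
def verts(kind,p):
    L,W,a,b=DIM[kind];x,y=L/2,W/2
    v=np.array([[-x,-y,0],[x,-y,0],[x,y,0],[-x,y,0],[-x,-y,b],[x,-y,a],[x,y,a],[-x,y,b]])
    c,s=np.cos(p[3]),np.sin(p[3])
    return v@np.array([[c,-s,0],[s,c,0],[0,0,1]]).T+p[:3]
F=[(4,5,6,7),(0,1,5,4),(1,2,6,5),(2,3,7,6),(3,0,4,7)]
K=6
def cover(n,v,box):
    x0,y0,w,h=box;uv=(proj(n,v)-[x0,y0]+.5)*K-.5
    out=[]
    for f in F:
        q=uv[list(f)];
        a=cv2.contourArea(q.astype(np.float32),True)
        if a<=0: continue
        m=np.zeros((h*K,w*K),np.float32)
        cv2.fillConvexPoly(m,np.round(q*16).astype(np.int32),1.,shift=4)
        out.append(cv2.resize(m,(w,h),interpolation=cv2.INTER_AREA).ravel())
    return out
def fit(imgs,kind,p0,mask={},fixz=None,bright=True,cams=('top','side'),sgn=1):
    p=np.array(p0,float)
    for it,pad in((0,7),(1,4)):
        data=[]
        for n in cams:
            uv=proj(n,verts(kind,p));lo=np.floor(uv.min(0)).astype(int)-10;hi=np.ceil(uv.max(0)).astype(int)+10
            box=(*lo,*(hi-lo));I=imgs[n][lo[1]:hi[1],lo[0]:hi[0]].astype(float)
            hull=np.zeros(I.shape[:2],np.uint8)
            cv2.fillConvexPoly(hull,cv2.convexHull(np.round(uv-lo).astype(np.int32)),1)
            reg=cv2.dilate(hull,np.ones((2*pad+1,)*2))
            ring=I[(reg>0)&(hull==0)]
            if bright: I=np.maximum(I,np.median(ring,0))
            if n in mask:
                for a,b,c,d in mask[n]: reg[max(b-lo[1],0):max(d-lo[1],0),max(a-lo[0],0):max(c-lo[0],0)]=0
            k=reg.ravel()>0;data.append((n,box,I.reshape(-1,3)[k],k))
        def loss(d):
            q=p+d*[.001,.001,.001,.01]
            if fixz is not None:q[2]=fixz
            t=0
            for n,box,I,k in data:
                A=np.c_[np.ones(k.sum()),np.array(cover(n,verts(kind,q),box)).T[k]]
                x=np.linalg.lstsq(A,I,rcond=None)[0]
                t+=((I-A@x)**2).sum()/((I-I.mean(0))**2).sum()
            return t
        s=np.vstack([np.zeros(4),np.eye(4)*3])
        r=minimize(loss,np.zeros(4),method='Nelder-Mead',options=dict(initial_simplex=s,maxiter=400,xatol=.03,fatol=1e-6))
        p=p+r.x*[.001,.001,.001,.01]
        if fixz is not None:p[2]=fixz
    return p,r.fun
E
cat > m1.py <<'E'
from fit import *
imgs={n:cv2.imread(f'pics/{n}0.png') for n in('side','top')}
for nm,k,uv,z,yaw,m,b in(('base','long',(327,220),.012,-21,{},False),('loose','long',(436,249),0,-158,{'side':[(382,174,640,400)]},True),
   ('A','short',(210,191),0,175,{},True),('B','short',(225,257),0,65,{},True)):
    P=unproj('top',uv,z+.034);P[2]=z;p0=[*P,np.radians(yaw)]
    for kw in({},{'fixz':z},{'fixz':z,'cams':('top',)},{'fixz':z,'cams':('side',)}):
        p,f=fit(imgs,k,p0,m,bright=b,**kw)
        print(nm,np.round(p[:3]*1000,1),round(np.degrees(p[3]),2),round(f,3),list(kw))
E
python3 m1.py
```

```text
base [541.9 -36.3   3. ] -24.11 1.891 []
base [540.7 -30.5  12. ] -28.44 1.79 ['fixz']
base [540.  -35.1  12. ] -24.39 0.941 ['fixz', 'cams']
base [568.1 -33.5  12. ] -14.05 0.894 ['fixz', 'cams']
loose [ 4.603e+02 -3.417e+02 -3.000e-01] -158.93 1.177 []
loose [ 460.2 -341.9    0. ] -160.38 1.179 ['fixz']
loose [ 461.9 -344.1    0. ] -161.06 0.835 ['fixz', 'cams']
loose [ 456.6 -342.7    0. ] -159.03 0.317 ['fixz', 'cams']
A [633.  301.8  -7.9] 177.94 1.32 []
A [625.7 317.5   0. ] 180.71 1.366 ['fixz']
A [625.7 300.2   0. ] 177.27 0.825 ['fixz', 'cams']
A [624.4 316.6   0. ] 189.45 0.436 ['fixz', 'cams']
B [439.1 251.2  -5.2] 61.66 1.664 []
B [440.4 252.7   0. ] 61.09 1.75 ['fixz']
B [439.1 249.3   0. ] 61.77 0.876 ['fixz', 'cams']
B [439.1 259.4   0. ] 61.64 0.787 ['fixz', 'cams']
```

```bash
sed -i 's/if a<=0: continue/if a>=0: continue/' fit.py; python3 m1.py
```

```text
base [541.3 -40.5  11.3] -23.8 0.944 []
base [541.5 -40.6  12. ] -23.85 0.969 ['fixz']
base [541.2 -40.5  12. ] -23.74 0.434 ['fixz', 'cams']
base [541.4 -40.1  12. ] -24.4 0.523 ['fixz', 'cams']
loose [ 461.3 -347.3   -0.6] -162.15 0.116 []
loose [ 461.4 -347.1    0. ] -162.14 0.117 ['fixz']
loose [ 461.4 -347.1    0. ] -162.18 0.06 ['fixz', 'cams']
loose [ 460.8 -346.3    0. ] -162.37 0.056 ['fixz', 'cams']
A [629.5 304.3  -3.2] 176.61 0.23 []
A [627.6 304.8   0. ] 176.56 0.306 ['fixz']
A [626.8 303.5   0. ] 177.27 0.086 ['fixz', 'cams']
A [628.5 308.7   0. ] 176.0 0.115 ['fixz', 'cams']
B [439.  253.2  -2. ] 61.13 0.128 []
B [439.1 254.1   0. ] 60.21 0.154 ['fixz']
B [437.9 252.2   0. ] 60.73 0.059 ['fixz', 'cams']
B [440.  256.5   0. ] 61.24 0.037 ['fixz', 'cams']
```

All four fits agree with the given sizes and heights: undersides come out at about 0 and 12 mm, with 2–3 mm scatter. Next I'll check the neighbours and start towards the loose long ingot.

```bash
python3 - <<'E'
from fit import *
for nm,t,s in(('knob',(313,115),(237,158)),('pot',(408,158),(303,165)),('bottle cap',(369,270),(392,183))):
    # least squares triangulation
    A=[];b=[]
    for n,uv in(('top',t),('side',s)):
        p0=unproj(n,uv,0);p1=unproj(n,uv,.1);d=(p1-p0)/np.linalg.norm(p1-p0);M=np.eye(3)-np.outer(d,d);A.append(M);b.append(M@p0)
    print(nm,np.round(np.linalg.lstsq(np.vstack(A),np.hstack(b),rcond=None)[0],3))
E
python3 -m handwheel '[{"delta_pos":[0.83,0.912,0],"dr":[0,0,1.7]},{"delta_pos":[0.83,0.912,0],"dr":[0,0,0]},{"delta_pos":[0.83,0.912,0],"dr":[0,0,0]},{"delta_pos":[0.83,0.912,0],"dr":[0,0,0]},{"delta_pos":[0.83,0.912,0],"dr":[0,0,0]},{"delta_pos":[0.83,0.912,0],"dr":[0,0,0]}]' -1 50
python3 -m handwheel '[{"delta_pos":[0.83,0.912,-0.4],"dr":[0,0,0]},{"delta_pos":[0.83,0.912,-0.8],"dr":[0,0,0]},{"delta_pos":[0.83,0.912,-0.8],"dr":[0,0,0]},{"delta_pos":[0.83,0.912,-0.8],"dr":[0,0,0]},{"delta_pos":[0.83,0.912,-0.8],"dr":[0,0,0]},{"delta_pos":[0,0,-0.8],"dr":[0,0,0]},{"delta_pos":[0,0,0],"dr":[0,0,0]},{"delta_pos":[0,0,0],"dr":[0,0,0]}]'
python3 -c "
from station import *;s=get_state();print(s)"
```

```text
knob [0.796 0.004 0.189]
pot [ 0.709 -0.261  0.086]
bottle cap [ 0.405 -0.146  0.094]
t: 1.5
eef_pos: [0.3379, -0.483, 0.2458]
ee_rot: [-3.141, 0.0, -2.83]
force: [0.5, -0.1, 0.5]
width: 0.0877
gripper_force: 0.0
t: 2.3
eef_pos: [0.4615, -0.3476, 0.1139]
ee_rot: [3.141, -0.001, -2.83]
force: [-0.2, 0.3, 0.2]
width: 0.0878
gripper_force: 0.0
{'t': 2.3, 'q': array([-3.06918437e-01,  3.19971974e-01, -3.75457262e-01,  4.82662098e-04,
       -8.76175315e-01, -9.52329096e-01]), 'qd': array([-0.01500036, -0.02304333,  0.02077402,  0.00443309, -0.00309923,
        0.00103609]), 'joint_efforts': array([ 6.21491130e-01, -4.79736364e+01,  2.27965397e+01,  5.38892001e+00,
        2.19822535e-02, -1.06894210e-02]), 'eef_pos': array([ 0.46148583, -0.34760214,  0.11386005]), 'ee_rot': array([ 3.14142596e+00, -8.73417856e-04, -2.82973469e+00]), 'force': array([-0.164962  ,  0.27820117,  0.23795267]), 'moment': array([-0.04953462,  0.00586855, -0.03990103]), 'gripper_force': 0.0, 'width': 0.0877835487897364}
```

```bash
python3 -m handwheel '[{"delta_pos":[0,0,-0.9],"dr":[0,0,0]},{"delta_pos":[0,0,-0.9],"dr":[0,0,0]},{"delta_pos":[0,0,-0.7],"dr":[0,0,0]},{"delta_pos":[0,0,-0.4],"dr":[0,0,0]},{"delta_pos":[0,0,-0.17],"dr":[0,0,0]},{"delta_pos":[0,0,0],"dr":[0,0,0]},{"delta_pos":[0,0,0],"dr":[0,0,0]}]'
python3 -m handwheel '[{"delta_pos":[0,0,0],"dr":[0,0,0]},{"delta_pos":[0,0,0],"dr":[0,0,0]},{"delta_pos":[0,0,0],"dr":[0,0,0]},{"delta_pos":[0,0,0],"dr":[0,0,0]},{"delta_pos":[0,0,0],"dr":[0,0,0]},{"delta_pos":[0,0,0],"dr":[0,0,0]}]' 1 50
```

```text
t: 3.0
eef_pos: [0.4623, -0.3479, 0.0226]
ee_rot: [-3.14, 0.001, -2.83]
force: [0.6, -0.1, -0.2]
width: 0.0877
gripper_force: 0.0
t: 3.6
eef_pos: [0.4614, -0.347, 0.0215]
ee_rot: [3.141, -0.0, -2.83]
force: [-0.2, 3.4, 3.6]
width: 0.0557
gripper_force: 50.0
```

```bash
python3 -m handwheel '[{"delta_pos":[0,0,0.5],"dr":[0,0,0]},{"delta_pos":[0,0,0.9],"dr":[0,0,0]},{"delta_pos":[0,0,1],"dr":[0,0,0]},{"delta_pos":[0,0,1],"dr":[0,0,0]},{"delta_pos":[0,0,1],"dr":[0,0,0]},{"delta_pos":[0,0,0.9],"dr":[0,0,0]}]'
python3 -m handwheel '[{"delta_pos":[0.1,0.4,0],"dr":[0,0,-3]},{"delta_pos":[0.2,0.8,0],"dr":[0,0,-5]},{"delta_pos":[0.233,0.933,0],"dr":[0,0,-6]},{"delta_pos":[0.233,0.933,0],"dr":[0,0,-6]},{"delta_pos":[0.233,0.933,0],"dr":[0,0,-6]},{"delta_pos":[0.233,0.933,0],"dr":[0,0,-6]},{"delta_pos":[0.233,0.933,0],"dr":[0,0,-6]},{"delta_pos":[0.233,0.933,0],"dr":[0,0,-3.7]},{"delta_pos":[0.233,0.933,0],"dr":[0,0,0]},{"delta_pos":[0.233,0.933,0],"dr":[0,0,0]}]'
python3 -m handwheel '[{"delta_pos":[0.233,0.933,0],"dr":[-1.23,-2.77,0]},{"delta_pos":[0.166,0.663,0],"dr":[-1.22,-2.77,0]},{"delta_pos":[0,0,0],"dr":[-1.22,-2.78,0]},{"delta_pos":[0,0,-0.6],"dr":[0,0,0]},{"delta_pos":[0,0,-0.9],"dr":[0,0,0]},{"delta_pos":[0,0,-0.8],"dr":[0,0,0]},{"delta_pos":[0,0,-0.4],"dr":[0,0,0]},{"delta_pos":[0,0,0],"dr":[0,0,0]},{"delta_pos":[0,0,0],"dr":[0,0,0]},{"delta_pos":[0,0,0],"dr":[0,0,0]}]'
python3 - <<'E'
from station import *
import cv2,numpy as np
from scipy.spatial.transform import Rotation as R
s=get_state();a=s['ee_rot'];r=R.from_euler('xyz',a).as_matrix()
b=np.radians(-23.8);print(s['eef_pos'],s['width'],s['force'],'z',-r[:,2],'want -.1446 .0638 .9874; x.',r[:,0], 'yaw want',np.cos(b),np.sin(b))
for n in('side','top'): cv2.imwrite(f'pics/{n}1.png',grab_frame(n)[:,:,::-1])
S=cv2.imread('pics/side1.png');T=cv2.imread('pics/top1.png')
cv2.imwrite('pics/c1.png',np.hstack([cv2.resize(S[150:250,280:380],(400,400),interpolation=2),cv2.resize(T[170:270,280:380],(400,400),interpolation=2)]))
E
```

```text
t: 4.2
eef_pos: [0.4607, -0.3469, 0.1804]
ee_rot: [3.14, -0.001, -2.831]
force: [0.7, -0.2, -7.4]
width: 0.0557
gripper_force: 50.0
t: 5.2
eef_pos: [0.5255, -0.0863, 0.179]
ee_rot: [-3.141, -0.003, 2.725]
force: [0.4, -0.1, -7.7]
width: 0.0555
gripper_force: 50.0
t: 6.2
eef_pos: [0.5389, -0.0395, 0.1001]
ee_rot: [3.141, 0.159, 2.725]
force: [-0.3, 0.8, -7.7]
width: 0.0557
gripper_force: 50.0
[ 0.53888144 -0.03948761  0.10005924] 0.05566431613589108 [-0.28185127  0.77073488 -7.66490681] z [-0.14539304  0.06351183  0.98733333] want -.1446 .0638 .9874; x. [-0.90292567  0.39944071 -0.15865798] yaw want 0.9149596678498247 -0.40354529635239006
```

View pics/c1.png

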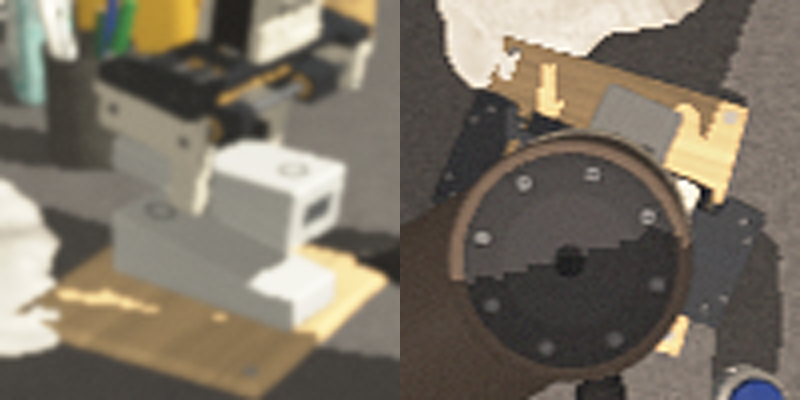

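The side crop shows the held ingot level over the base, end for end, with its thick end over the thin end (around px 350,196). The top view is hidden by the wrist. I'll lower it to contact.

```bash
python3 -m handwheel '[{"delta_pos":[-0.02,0.01,-0.4],"dr":[0,0,0]},{"delta_pos":[0,0,-0.4],"dr":[0,0,0]},{"delta_pos":[0,0,-0.15],"dr":[0,0,0]},{"delta_pos":[0,0,-0.07],"dr":[0,0,0]},{"delta_pos":[0,0,0],"dr":[0,0,0]},{"delta_pos":[0,0,0],"dr":[0,0,0]}]'
python3 -m handwheel '[{"delta_pos":[0,0,-0.04],"dr":[0,0,0]},{"delta_pos":[0,0,0],"dr":[0,0,0]}]'
```

```text
t: 6.9
eef_pos: [0.5383, -0.0392, 0.0694]
ee_rot: [3.141, 0.159, 2.725]
force: [-0.1, -1.0, -8.5]
width: 0.056
gripper_force: 50.0
t: 7.1
eef_pos: [0.538, -0.0393, 0.0679]
ee_rot: [3.141, 0.159, 2.725]
force: [-0.7, 0.2, -7.0]
width: 0.0554
gripper_force: 50.0
```

```bash
python3 - <<'E'
from station import *
for i in range(3): s=get_state();print(s['eef_pos'],s['force'],s['moment'])
E
```

```text
[ 0.53799013 -0.03925865  0.06785506] [-0.68522145  0.15939721 -7.04946417] [0.30447021 0.8392705  0.00634018]
[ 0.53799013 -0.03925865  0.06785506] [-0.68522145  0.15939721 -7.04946417] [0.30447021 0.8392705  0.00634018]
[ 0.53799013 -0.03925865  0.06785506] [-0.68522145  0.15939721 -7.04946417] [0.30447021 0.8392705  0.00634018]
```

```bash
for i in 1; do python3 -m handwheel '[{"delta_pos":[0,0,-0.03],"dr":[0,0,0]},{"delta_pos":[0,0,0],"dr":[0,0,0]},{"delta_pos":[0,0,0],"dr":[0,0,0]}]'; python3 -m handwheel '[{"delta_pos":[0,0,-0.03],"dr":[0,0,0]},{"delta_pos":[0,0,0],"dr":[0,0,0]},{"delta_pos":[0,0,0],"dr":[0,0,0]}]' ; done
```

```text
t: 7.4
eef_pos: [0.5381, -0.0392, 0.0674]
ee_rot: [3.141, 0.159, 2.725]
force: [-5.4, 0.9, 3.2]
width: 0.056
gripper_force: 50.0
t: 7.7
eef_pos: [0.5381, -0.0393, 0.0673]
ee_rot: [3.141, 0.16, 2.725]
force: [-10.0, 2.7, 15.5]
width: 0.0554
gripper_force: 50.0
```

```bash
python3 -m handwheel '[{"delta_pos":[0,0,0.03],"dr":[0,0,0]},{"delta_pos":[0,0,0],"dr":[0,0,0]}]'; python3 -m handwheel '[{"delta_pos":[0,0,0],"dr":[0,0,0]},{"delta_pos":[0,0,0],"dr":[0,0,0]},{"delta_pos":[0,0,0],"dr":[0,0,0]},{"delta_pos":[0,0,0],"dr":[0,0,0]},{"delta_pos":[-0.06,0.03,0.4],"dr":[0,0,0]},{"delta_pos":[-0.12,0.05,0.8],"dr":[0,0,0]},{"delta_pos":[-0.14,0.06,1],"dr":[0,0,0]},{"delta_pos":[0,0,1],"dr":[0,0,0]},{"delta_pos":[0,0,0.8],"dr":[0,0,0]}]' -1
python3 -m handwheel '[{"delta_pos":[-0.3,0.97,0],"dr":[1.22,2.77,0]},{"delta_pos":[-0.3,0.97,0],"dr":[1.22,2.77,0]},{"delta_pos":[-0.3,0.97,0],"dr":[1.23,2.78,0]},{"delta_pos":[-0.3,0.97,0],"dr":[0,0,8.5]},{"delta_pos":[-0.3,0.97,0],"dr":[0,0,8.5]},{"delta_pos":[-0.3,0.97,0],"dr":[0,0,8.5]},{"delta_pos":[-0.3,0.97,0],"dr":[0,0,8.5]},{"delta_pos":[-0.3,0.97,0],"dr":[0,0,8.5]},{"delta_pos":[-0.3,0.97,0],"dr":[0,0,8.5]},{"delta_pos":[-0.3,0.9,0],"dr":[0,0,8.5]}]'
python3 - <<'E'
from station import *
import cv2
print(get_state()['q'])
for n in('side','top'): cv2.imwrite(f'pics/{n}2.png',grab_frame(n)[:,:,::-1])
E
```

```text
t: 7.9
eef_pos: [0.5381, -0.0392, 0.0673]
ee_rot: [3.141, 0.159, 2.725]
force: [-6.1, 2.4, 7.0]
width: 0.0557
gripper_force: 50.0
t: 8.8
eef_pos: [0.5286, -0.0349, 0.1887]
ee_rot: [3.14, 0.16, 2.726]
force: [0.2, -0.7, 0.0]
width: 0.0878
gripper_force: 0.0
t: 9.8
eef_pos: [0.4378, 0.2552, 0.1868]
ee_rot: [3.142, 0.0, -2.513]
force: [-0.0, 0.1, 0.5]
width: 0.0878
gripper_force: 0.0
[ 9.15872410e-01  1.30333799e-01 -4.37887134e-01  8.20111556e-05
 -1.00225472e+00 -1.85818170e+00]
```

View pics/top2.png

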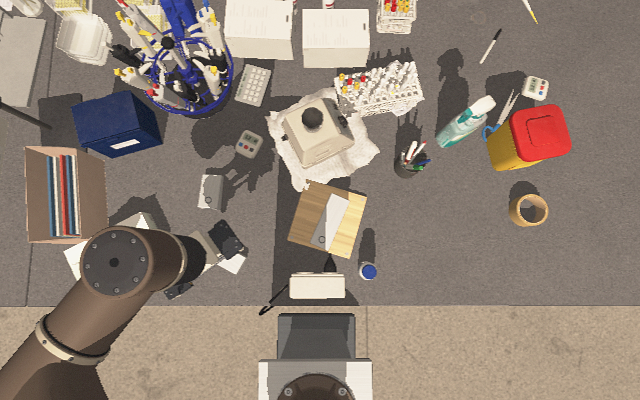

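Top view: the loose ingot lies on the base at (329,220) with its mark at (321,240), over the base's thin end. Nothing else has moved. Next I'll measure how well it's centred.

```bash
cat > stack.py <<'E'
from fit import *
from scipy.spatial.transform import Rotation as R
al=np.arctan(.16)
def body(kind,o,Rm):
    return verts(kind,[0,0,0,0])@Rm.T+o
def Rb(yaw): return R.from_euler('z',yaw).as_matrix()
def feat(im):
    f=im.astype(float);return (f[...,2]-f[...,0])/(f.sum(2)+20)
def fitset(im,bodies,p0,pad=5,F=feat,cam='top',ex=None):
    """bodies(p)->list of vertex arrays; one region vs background in chroma"""
    I0=F(im);p=np.array(p0,float)
    for _ in range(2):
        uv=proj(cam,np.vstack(bodies(p)));lo=np.floor(uv.min(0)).astype(int)-10;hi=np.ceil(uv.max(0)).astype(int)+10
        box=(*lo,*(hi-lo))
        def cov(q): return np.max([c for v in bodies(q) for c in cover(cam,v,box)],0)
        reg=cv2.dilate((cov(p)>.5).astype(np.uint8).reshape(box[3],box[2]),np.ones((2*pad+1,)*2)).ravel()>0
        if ex is not None: reg&=~ex[lo[1]:hi[1],lo[0]:hi[0]].ravel()
        I=I0[lo[1]:hi[1],lo[0]:hi[0]].ravel()[reg]
        def loss(d):
            A=np.c_[np.ones(reg.sum()),cov(p+d*[.001,.001,.01])[reg]];x=np.linalg.lstsq(A,I,rcond=None)[0]
            return ((I-A@x)**2).sum()/((I-I.mean())**2).sum()
        r=minimize(loss,np.zeros(3),method='Nelder-Mead',options=dict(initial_simplex=np.vstack([np.zeros(3),np.eye(3)*3]),xatol=.03,fatol=1e-6,maxiter=300))
        p=p+r.x*[.001,.001,.01]
    return p,r.fun
E
python3 - <<'E'
from stack import *
T0=cv2.imread('pics/top0.png');T2=cv2.imread('pics/top2.png')
base=lambda p:[body('long',np.array([p[0],p[1],.012]),Rb(p[2]))]
b,f=fitset(T0,base,[.5413,-.0405,np.radians(-23.8)]);print('base',b*1000,np.degrees(b[2]),f)
def RL(yaw): return Rb(yaw)@R.from_euler('y',-al).as_matrix()@Rb(np.pi)
B=base(b)
l,f=fitset(T2,lambda p:B+[body('long',np.array([p[0],p[1],.046]),RL(p[2]))],b);print('loose',l*1000,np.degrees(l[2]),f)
l,f=fitset(T2,lambda p:[body('long',np.array([p[0],p[1],.046]),RL(p[2]))],b);print('loose',l*1000,np.degrees(l[2]),f)
# joint: base moved?
l,f=fitset(T2,lambda p:base(p)+[body('long',np.array([p[0],p[1],.046]),RL(p[2]))],b);print('both',l*1000,np.degrees(l[2]),f)
E
```

```text
base [ 541.05712353  -40.49889037 -411.45298073] -23.57451926405026 0.12635687228228562
loose [ 541.89660502  -42.90224731 -416.71935447] -23.876260252777435 0.2009421514492074
loose [ 541.56822283  -42.88964545 -411.19026907] -23.559466994437017 0.1981340345669385
both [ 541.41430949  -42.66734856 -413.9668335 ] -23.7185524179469 0.20941490633780807
```

```bash
python3 - <<'E'
from stack import *
def RL(yaw): return Rb(yaw)@R.from_euler('y',-al).as_matrix()@Rb(np.pi)
yaw=np.radians(-23.7)
vb=body('long',np.array([.5412,-.0405,.012]),Rb(yaw));vl=body('long',np.array([.5412,-.0406,.046]),RL(yaw))
out=[]
for n,c in(('top',(330,220)),('side',(335,205))):
    im=cv2.imread(f'pics/{n}2.png');k=8;x0,y0=c[0]-25,c[1]-30
    w=cv2.resize(im[y0:y0+60,x0:x0+50],None,fx=k,fy=k,interpolation=cv2.INTER_CUBIC)
    for v,col in((vb,(0,0,255)),(vl,(0,255,0))):
        uv=(proj(n,v)-[x0,y0]+.5)*k
        for f in F:
            q=uv[list(f)].astype(np.float32)
            if cv2.contourArea(q,True)<0: cv2.polylines(w,[np.round(q).astype(np.int32)],True,col,1)
    out.append(w)
cv2.imwrite('pics/ov.png',np.hstack(out))
E
```

```text
(no output)
```

View pics/ov.png

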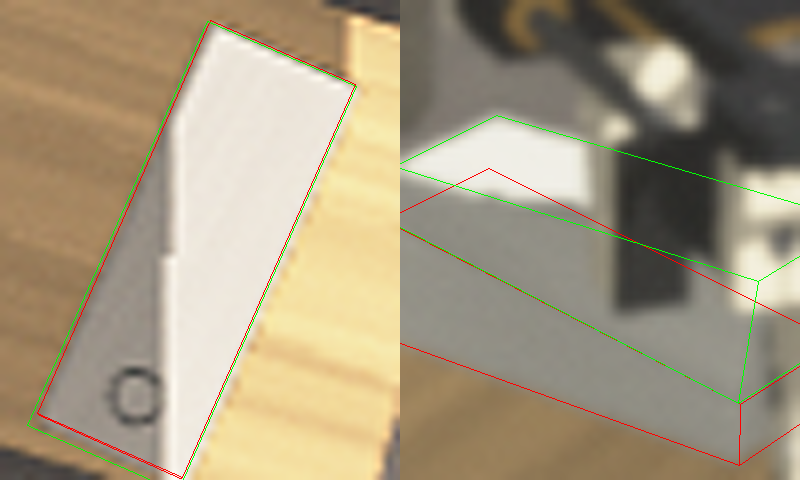

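The outlines on the top crop match to about 1 px: the far-right edge and top-left corner coincide, and the left edge is off by about 1 px. The loose ingot is therefore centred to about 1–2 mm. Next is short B.

```bash
python3 -m handwheel '[{"delta_pos":[0.04,-0.06,0],"dr":[0,0,8.4]},{"delta_pos":[0,0,-0.4],"dr":[0,0,8.3]},{"delta_pos":[0,0,-0.8],"dr":[0,0,8.3]},{"delta_pos":[0,0,-1],"dr":[0,0,0]},{"delta_pos":[0,0,-0.6],"dr":[0,0,0]},{"delta_pos":[0,0,0],"dr":[0,0,0]},{"delta_pos":[0,0,0],"dr":[0,0,0]}]'
python3 - <<'E'
from station import *
import cv2,numpy as np
for n in('side','top'): cv2.imwrite(f'pics/{n}3.png',grab_frame(n)[:,:,::-1])
print(get_state()['eef_pos'])
S=cv2.imread('pics/side3.png');T=cv2.imread('pics/top3.png')
cv2.imwrite('pics/c3.png',np.hstack([cv2.resize(S[240:340,300:400],(400,400)),cv2.resize(T[205:305,175:275],(400,400))]))
E
```

```text
t: 10.6
eef_pos: [0.4398, 0.2518, 0.1031]
ee_rot: [-3.141, -0.0, -2.084]
force: [0.4, -0.2, 0.5]
width: 0.0873
gripper_force: 0.0
[0.4401568  0.25249347 0.10391413]
```

View pics/c3.png

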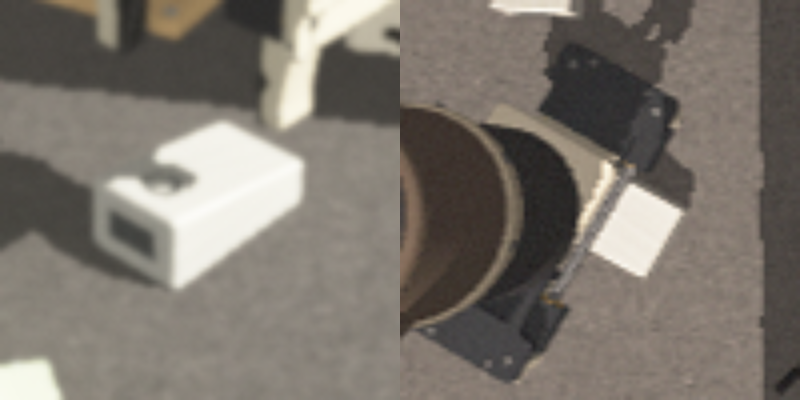

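The crop shows the jaws straddling short B squarely: side px about (350,290), thin end at top px (335,262). I'll go down and grip.

```bash
python3 -m handwheel '[{"delta_pos":[-0.03,0.03,-0.8],"dr":[0,0,0.2]},{"delta_pos":[0,0,-0.9],"dr":[0,0,0]},{"delta_pos":[0,0,-0.6],"dr":[0,0,0]},{"delta_pos":[0,0,-0.4],"dr":[0,0,0]},{"delta_pos":[0,0,0],"dr":[0,0,0]},{"delta_pos":[0,0,0],"dr":[0,0,0]}]'
python3 -m handwheel '[{"delta_pos":[0,0,0],"dr":[0,0,0]},{"delta_pos":[0,0,0],"dr":[0,0,0]},{"delta_pos":[0,0,0],"dr":[0,0,0]},{"delta_pos":[0,0,0],"dr":[0,0,0]},{"delta_pos":[0,0,0],"dr":[0,0,0]},{"delta_pos":[0,0,0],"dr":[0,0,0]}]' 1 50
python3 -c "
from station import *
print(get_state()['eef_pos'],get_state()['ee_rot'],get_state()['q'])"
```

```text
t: 11.3
eef_pos: [0.4391, 0.2534, 0.0226]
ee_rot: [-3.141, 0.001, -2.079]
force: [0.5, -0.2, 1.1]
width: 0.0874
gripper_force: 0.0
t: 11.9
eef_pos: [0.4386, 0.253, 0.022]
ee_rot: [3.142, 0.0, -2.08]
force: [-1.9, 0.8, 4.3]
width: 0.0556
gripper_force: 50.0
[0.43857868 0.25304553 0.02201422] [ 3.14158940e+00  2.98240904e-04 -2.07956142e+00] [ 9.11768234e-01  3.50941097e-01 -6.20016700e-01 -8.48151127e-05
 -5.99544138e-01 -1.42046331e+00]
```

```bash
python3 -m handwheel '[{"delta_pos":[0,0,0.5],"dr":[0,0,0]},{"delta_pos":[0,0,0.9],"dr":[0,0,0]},{"delta_pos":[0,0,1],"dr":[0,0,0]},{"delta_pos":[0,0,1],"dr":[0,0,0]},{"delta_pos":[0,0,1],"dr":[0,0,0]},{"delta_pos":[0,0,0.9],"dr":[0,0,0]}]'
python3 -m handwheel '[{"delta_pos":[0.295,-0.885,0],"dr":[0,0,1.8]},{"delta_pos":[0.295,-0.885,0],"dr":[0,0,1.8]},{"delta_pos":[0.295,-0.885,0],"dr":[0,0,1.8]},{"delta_pos":[0.295,-0.885,0],"dr":[0,0,0]},{"delta_pos":[0.295,-0.885,0],"dr":[0,0,0]},{"delta_pos":[0.295,-0.885,0],"dr":[0,0,0]},{"delta_pos":[0.295,-0.885,0],"dr":[0,0,0]},{"delta_pos":[0.295,-0.885,0],"dr":[0,0,0]},{"delta_pos":[0.295,-0.885,0],"dr":[0,0,0]},{"delta_pos":[0.295,-0.885,0],"dr":[0,0,0]}]'
python3 -m handwheel '[{"delta_pos":[0.295,-0.885,0],"dr":[0,0,0]},{"delta_pos":[0,0,-0.6],"dr":[0,0,0]},{"delta_pos":[0,0,-0.9],"dr":[0,0,0]},{"delta_pos":[0,0,-0.6],"dr":[0,0,0]},{"delta_pos":[0,0,0],"dr":[0,0,0]},{"delta_pos":[0,0,0],"dr":[0,0,0]},{"delta_pos":[0,0,0],"dr":[0,0,0]}]'
python3 - <<'E'
from station import *
import cv2
cv2.imwrite('pics/side4.png',grab_frame('side')[:,:,::-1])
s=get_state();print(s['eef_pos'],s['ee_rot'])
E
```

```text
t: 12.5
eef_pos: [0.4378, 0.2522, 0.1812]
ee_rot: [3.141, -0.001, -2.08]
force: [0.9, 0.4, -5.9]
width: 0.0557
gripper_force: 50.0
t: 13.5
eef_pos: [0.5262, -0.0139, 0.1795]
ee_rot: [3.139, -0.001, -1.986]
force: [0.4, 1.3, -5.8]
width: 0.0556
gripper_force: 50.0
t: 14.2
eef_pos: [0.5365, -0.0389, 0.1186]
ee_rot: [-3.141, 0.001, -1.985]
force: [0.2, -0.4, -4.0]
width: 0.0559
gripper_force: 50.0
[ 0.53660048 -0.03891547  0.1187961 ] [-3.14022961e+00  9.26808050e-04 -1.98506232e+00]
```

```bash
python3 -m handwheel '[{"delta_pos":[-0.02,-0.01,-0.3],"dr":[0,0,0]},{"delta_pos":[0,0,-0.15],"dr":[0,0,0]},{"delta_pos":[0,0,-0.07],"dr":[0,0,0]},{"delta_pos":[0,0,0],"dr":[0,0,0]},{"delta_pos":[0,0,0],"dr":[0,0,0]}]'
python3 -m handwheel '[{"delta_pos":[0,0,-0.04],"dr":[0,0,0]},{"delta_pos":[0,0,0],"dr":[0,0,0]},{"delta_pos":[0,0,0],"dr":[0,0,0]}]'
python3 -m handwheel '[{"delta_pos":[0,0,-0.03],"dr":[0,0,0]},{"delta_pos":[0,0,0],"dr":[0,0,0]},{"delta_pos":[0,0,0],"dr":[0,0,0]}]'
```

```text
t: 14.75
eef_pos: [0.5354, -0.0394, 0.1021]
ee_rot: [-3.141, 0.0, -1.985]
force: [0.9, 1.0, -6.5]
width: 0.0559
gripper_force: 50.0
t: 15.05
eef_pos: [0.5356, -0.0394, 0.1018]
ee_rot: [-3.141, 0.0, -1.985]
force: [-4.1, 1.6, 5.4]
width: 0.0555
gripper_force: 50.0
t: 15.35
eef_pos: [0.5356, -0.0394, 0.1017]
ee_rot: [-3.141, 0.0, -1.985]
force: [-7.2, 3.2, 16.0]
width: 0.0557
gripper_force: 50.0
```

```bash
python3 -m handwheel '[{"delta_pos":[0,0,0.03],"dr":[0,0,0]},{"delta_pos":[0,0,0],"dr":[0,0,0]}]'; python3 -m handwheel '[{"delta_pos":[0,0,0],"dr":[0,0,0]},{"delta_pos":[0,0,0],"dr":[0,0,0]},{"delta_pos":[0,0,0],"dr":[0,0,0]},{"delta_pos":[0,0,0],"dr":[0,0,0]},{"delta_pos":[0,0,0.4],"dr":[0,0,0]},{"delta_pos":[0,0,0.8],"dr":[0,0,0]},{"delta_pos":[0,0,1],"dr":[0,0,0]},{"delta_pos":[0,0,0.8],"dr":[0,0,0]},{"delta_pos":[0,0,0.3],"dr":[0,0,0]}]' -1
python3 -m handwheel '[{"delta_pos":[0.255,0.955,0],"dr":[0,0,-7]},{"delta_pos":[0.255,0.955,0],"dr":[0,0,-7]},{"delta_pos":[0.255,0.955,0],"dr":[0,0,-7]},{"delta_pos":[0.255,0.955,0],"dr":[0,0,-7]},{"delta_pos":[0.255,0.955,0],"dr":[0,0,-7]},{"delta_pos":[0.255,0.955,0],"dr":[0,0,-7]},{"delta_pos":[0.255,0.955,0],"dr":[0,0,-7]},{"delta_pos":[0.255,0.955,0],"dr":[0,0,-7]},{"delta_pos":[0.255,0.955,0],"dr":[0,0,-7]},{"delta_pos":[0.255,0.955,0],"dr":[0,0,-6.7]}]'
python3 -m handwheel '[{"delta_pos":[0.255,0.955,0],"dr":[0,0,0]},{"delta_pos":[0.255,0.955,0],"dr":[0,0,0]},{"delta_pos":[0,0,0],"dr":[0,0,0]},{"delta_pos":[0,0,0],"dr":[0,0,0]}]'
cat > m5.py <<'E'
from stack import *
from station import *
s=get_state();print(s['eef_pos'],s['ee_rot'],s['q'])
for n in('side','top'): cv2.imwrite(f'pics/{n}5.png',grab_frame(n)[:,:,::-1])
yaw=np.radians(-23.7)
def RL(yaw): return Rb(yaw)@R.from_euler('y',-al).as_matrix()@Rb(np.pi)
vb=body('long',np.array([.5412,-.0405,.012]),Rb(yaw));vl=body('long',np.array([.5412,-.0406,.046]),RL(yaw))
vs=body('short',np.array([.5363,-.0384,.0796]),Rb(yaw+np.pi/2))
out=[]
for n,c in(('top',(332,215)),('side',(335,195))):
    im=cv2.imread(f'pics/{n}5.png');k=8;x0,y0=c[0]-25,c[1]-35
    w=cv2.resize(im[y0:y0+70,x0:x0+50],None,fx=k,fy=k,interpolation=cv2.INTER_CUBIC)
    for v,col in((vb,(0,0,255)),(vl,(0,255,0)),(vs,(255,0,0))):
        uv=(proj(n,v)-[x0,y0]+.5)*k
        for f in F:
            q=uv[list(f)].astype(np.float32)
            if cv2.contourArea(q,True)<0: cv2.polylines(w,[np.round(q).astype(np.int32)],True,col,1)
    out.append(w)
cv2.imwrite('pics/ov5.png',np.hstack(out))
E
python3 m5.py
```

```text
t: 15.55
eef_pos: [0.5356, -0.0394, 0.1017]
ee_rot: [-3.141, 0.0, -1.985]
force: [-3.7, 2.0, 7.4]
width: 0.0553
gripper_force: 50.0
t: 16.45
eef_pos: [0.5367, -0.0393, 0.2036]
ee_rot: [-3.137, 0.003, -1.985]
force: [0.3, 0.3, 0.3]
width: 0.0879
gripper_force: 0.0
t: 17.45
eef_pos: [0.6118, 0.2482, 0.1998]
ee_rot: [-3.141, -0.0, 3.076]
force: [0.8, -0.2, 0.3]
width: 0.0878
gripper_force: 0.0
t: 17.85
eef_pos: [0.6267, 0.3047, 0.1991]
ee_rot: [-3.141, -0.001, 3.082]
force: [0.1, -0.5, -0.5]
width: 0.0877
gripper_force: 0.0
[0.62671292 0.30470155 0.19912754] [-3.14065742e+00 -1.18874998e-03  3.08218944e+00] [ 7.31272632e-01  4.23477253e-01  3.43889376e-03 -2.04870178e-04
 -1.15225889e+00 -2.36138821e+00]
```

View pics/ov5.png

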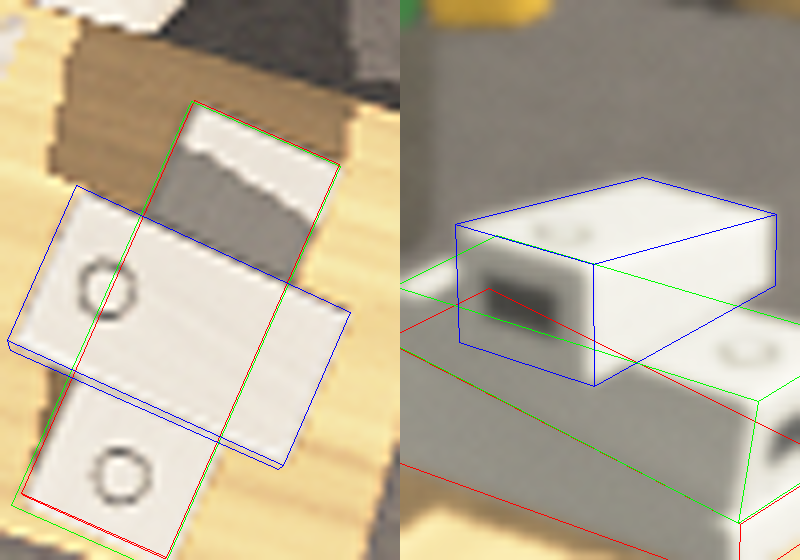

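The overlay shows short B crosswise and square on the loose ingot, within about 1 px of the model in both views, and its top is clear. I'll take short A now.

```bash
python3 -m handwheel '[{"delta_pos":[0.03,0.03,-0.6],"dr":[0,0,0]},{"delta_pos":[0,0,-1],"dr":[0,0,0]},{"delta_pos":[0,0,-1],"dr":[0,0,0]},{"delta_pos":[0,0,-1],"dr":[0,0,0]},{"delta_pos":[0,0,-1],"dr":[0,0,0]},{"delta_pos":[0,0,-0.7],"dr":[0,0,0]},{"delta_pos":[0,0,-0.4],"dr":[0,0,0]},{"delta_pos":[0,0,-0.2],"dr":[0,0,0]},{"delta_pos":[0,0,0],"dr":[0,0,0]},{"delta_pos":[0,0,0],"dr":[0,0,0]}]'
python3 -m handwheel '[{"delta_pos":[0,0,0],"dr":[0,0,0]},{"delta_pos":[0,0,0],"dr":[0,0,0]},{"delta_pos":[0,0,0],"dr":[0,0,0]},{"delta_pos":[0,0,0],"dr":[0,0,0]},{"delta_pos":[0,0,0],"dr":[0,0,0]},{"delta_pos":[0,0,0],"dr":[0,0,0]}]' 1 50
python3 -c "
from station import *
print(get_state()['eef_pos'],get_state()['ee_rot'],get_state()['q'])"
```

```text
t: 18.95
eef_pos: [0.6287, 0.3055, 0.0242]
ee_rot: [3.141, 0.001, 3.081]
force: [0.7, -0.2, 0.3]
width: 0.0878
gripper_force: 0.0
t: 19.55
eef_pos: [0.6282, 0.3055, 0.0232]
ee_rot: [3.141, 0.0, 3.081]
force: [0.1, 1.2, 1.1]
width: 0.0559
gripper_force: 50.0
[0.62815136 0.30552142 0.02318797] [3.14124983e+00 3.61157669e-04 3.08146247e+00] [ 7.30859447e-01  5.87529093e-01 -1.66268147e-01  2.16112784e-05
 -8.16501379e-01 -2.36180069e+00]
```

```bash
python3 -m handwheel '[{"delta_pos":[0,0,0.5],"dr":[0,0,0]},{"delta_pos":[0,0,0.9],"dr":[0,0,0]},{"delta_pos":[0,0,1],"dr":[0,0,0]},{"delta_pos":[0,0,1],"dr":[0,0,0]},{"delta_pos":[0,0,1],"dr":[0,0,0]},{"delta_pos":[0,0,1],"dr":[0,0,0]},{"delta_pos":[0,0,1],"dr":[0,0,0]}]'
python3 -m handwheel '[{"delta_pos":[-0.26,-0.965,0],"dr":[0,0,7]},{"delta_pos":[-0.26,-0.965,0],"dr":[0,0,7]},{"delta_pos":[-0.26,-0.965,0],"dr":[0,0,7]},{"delta_pos":[-0.26,-0.965,0],"dr":[0,0,7]},{"delta_pos":[-0.26,-0.965,0],"dr":[0,0,7]},{"delta_pos":[-0.26,-0.965,0],"dr":[0,0,7]},{"delta_pos":[-0.26,-0.965,0],"dr":[0,0,7]},{"delta_pos":[-0.26,-0.965,0],"dr":[0,0,7]},{"delta_pos":[-0.26,-0.965,0],"dr":[0,0,7]},{"delta_pos":[-0.26,-0.965,0],"dr":[0,0,6.75]}]'
python3 -m handwheel '[{"delta_pos":[-0.26,-0.965,0],"dr":[0,0,0]},{"delta_pos":[-0.26,-0.965,0],"dr":[2.77,-1.22,0]},{"delta_pos":[0,0,0],"dr":[2.78,-1.22,0]},{"delta_pos":[0,0,0],"dr":[2.78,-1.22,0]},{"delta_pos":[0,0,-0.6],"dr":[0,0,0]},{"delta_pos":[0,0,-0.7],"dr":[0,0,0]},{"delta_pos":[0,0,-0.4],"dr":[0,0,0]},{"delta_pos":[0,0,0],"dr":[0,0,0]},{"delta_pos":[0,0,0],"dr":[0,0,0]},{"delta_pos":[0,0,0],"dr":[0,0,0]}]'
python3 - <<'E'
from station import *
import numpy as np
from scipy.spatial.transform import Rotation as R
s=get_state();r=R.from_euler('xyz',s['ee_rot']).as_matrix();b=np.radians(66.25)
print(s['eef_pos'],-r[:,2],'want -.0637 -.1447 .9874', np.degrees(np.arctan2(r[1,0],r[0,0])),s['q'])
E
```

```text
t: 20.25
eef_pos: [0.6271, 0.3046, 0.216]
ee_rot: [-3.141, -0.002, 3.081]
force: [-0.5, 0.1, -5.8]
width: 0.0557
gripper_force: 50.0
t: 21.25
eef_pos: [0.5486, 0.0144, 0.215]
ee_rot: [3.14, -0.0, -1.98]
force: [0.4, 0.8, -6.5]
width: 0.056
gripper_force: 50.0
t: 22.25
eef_pos: [0.535, -0.042, 0.165]
ee_rot: [-3.14, 0.159, -1.984]
force: [-0.2, 0.5, -6.1]
width: 0.0554
gripper_force: 50.0
[ 0.53504807 -0.04200028  0.16498578] [-0.06487782 -0.14475051  0.98733893] want -.0637 -.1447 .9874 -113.6653012307618 [ 0.19068699  0.17952209 -0.37689204 -0.16283149 -0.92873557 -0.51176787]
```

```bash
python3 -m handwheel '[{"delta_pos":[-0.01,0,-0.4],"dr":[0,0,0]},{"delta_pos":[0,0,-0.3],"dr":[0,0,0]},{"delta_pos":[0,0,-0.13],"dr":[0,0,0]},{"delta_pos":[0,0,-0.06],"dr":[0,0,0]},{"delta_pos":[0,0,0],"dr":[0,0,0]},{"delta_pos":[0,0,0],"dr":[0,0,0]}]'
python3 -m handwheel '[{"delta_pos":[0,0,-0.03],"dr":[0,0,0]},{"delta_pos":[0,0,0],"dr":[0,0,0]},{"delta_pos":[0,0,0],"dr":[0,0,0]}]'
python3 -m handwheel '[{"delta_pos":[0,0,-0.03],"dr":[0,0,0]},{"delta_pos":[0,0,0],"dr":[0,0,0]},{"delta_pos":[0,0,0],"dr":[0,0,0]}]'
```

```text
t: 22.85
eef_pos: [0.5344, -0.0422, 0.1374]
ee_rot: [-3.141, 0.159, -1.984]
force: [-0.0, 0.5, -5.9]
width: 0.0557
gripper_force: 50.0
t: 23.15
eef_pos: [0.5342, -0.0422, 0.1365]
ee_rot: [-3.141, 0.159, -1.985]
force: [1.2, 0.2, -5.8]
width: 0.0556
gripper_force: 50.0
t: 23.45
eef_pos: [0.5342, -0.0421, 0.1363]
ee_rot: [-3.141, 0.159, -1.984]
force: [-4.7, 0.5, 6.7]
width: 0.0556
gripper_force: 50.0
```

Contact came at the height I calculated. I'll release, back off along the tool axis and look.

```bash
python3 -m handwheel '[{"delta_pos":[0,0,0],"dr":[0,0,0]},{"delta_pos":[0,0,0],"dr":[0,0,0]},{"delta_pos":[0,0,0],"dr":[0,0,0]},{"delta_pos":[0,0,0],"dr":[0,0,0]},{"delta_pos":[-0.03,-0.06,0.4],"dr":[0,0,0]},{"delta_pos":[-0.05,-0.12,0.8],"dr":[0,0,0]},{"delta_pos":[-0.06,-0.14,1],"dr":[0,0,0]},{"delta_pos":[0,0,0.8],"dr":[0,0,0]}]' -1
python3 -m handwheel '[{"delta_pos":[0,0.9,0],"dr":[-2.78,1.22,0]},{"delta_pos":[0,0.9,0],"dr":[-2.78,1.22,0]},{"delta_pos":[0,0.9,0],"dr":[-2.78,1.22,0]},{"delta_pos":[0,0.9,0],"dr":[0,0,0]},{"delta_pos":[0,0.9,0],"dr":[0,0,0]},{"delta_pos":[0,0.9,0],"dr":[0,0,0]},{"delta_pos":[0,0.9,0],"dr":[0,0,0]},{"delta_pos":[0,0.9,0],"dr":[0,0,0]},{"delta_pos":[0,0.9,0],"dr":[0,0,0]},{"delta_pos":[0,0.9,0],"dr":[0,0,0]}]'
sed 's/5\.png/6.png/g; s/^out=/v2=body("short",np.array([.5360,-.0385,.1136]),Rb(yaw+np.pi\/2)@R.from_euler("y",-al).as_matrix()@Rb(np.pi))\nout=/; s/(vs,(255,0,0))/(vs,(255,0,0)),(v2,(255,0,255))/; s/195/185/' m5.py > m6.py; python3 m6.py
```

```text
t: 24.25
eef_pos: [0.5301, -0.0523, 0.228]
ee_rot: [-3.14, 0.159, -1.984]
force: [0.3, 1.3, 0.6]
width: 0.0878
gripper_force: 0.0
t: 25.25
eef_pos: [0.53, 0.2193, 0.2266]
ee_rot: [-3.141, 0.001, -1.985]
force: [0.4, 0.2, 0.6]
width: 0.0874
gripper_force: 0.0
[0.53001803 0.21931197 0.22658814] [-3.14076069e+00  6.16436680e-04 -1.98450468e+00] [ 7.33612884e-01  2.05823651e-01 -2.45422342e-01  5.61592800e-04
 -1.11864653e+00 -1.14756663e+00]
```

View pics/ov6.png

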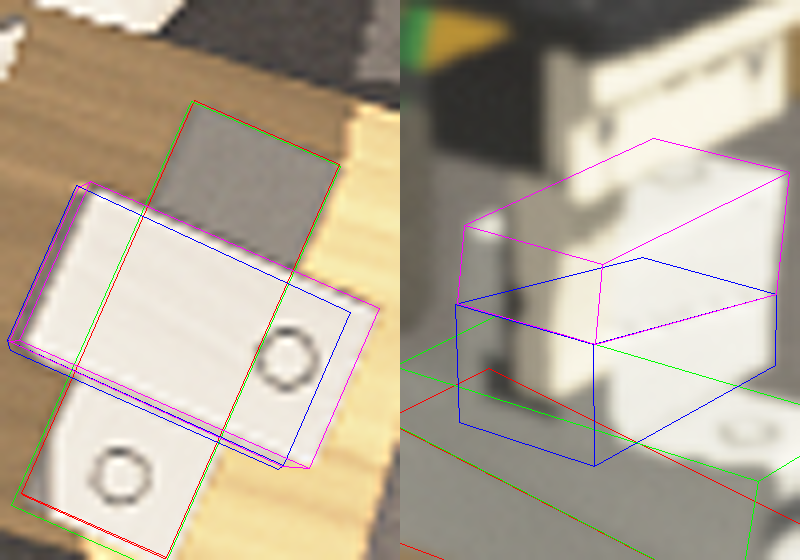

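View pics/side6.png

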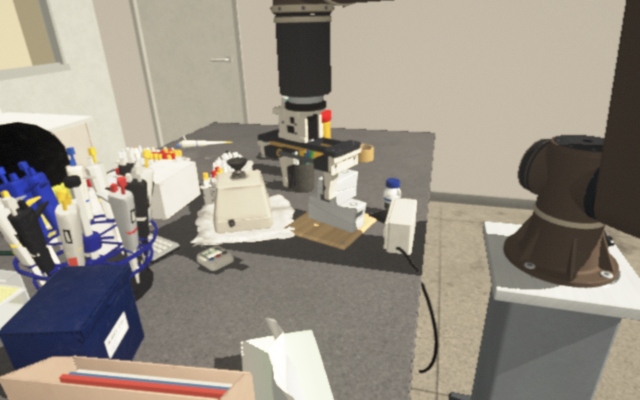

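The top crop shows both shorts crosswise and end for end (marks at top px 320,216 and 345,225), within 1–2 px of the model. The side view shows the pot, bottle and timer where they were. The gripper hides the top block there, so I'll move it away and check the top numerically.

```bash
python3 -m handwheel '[{"delta_pos":[-0.6,0.5,0.5],"dr":[0,0,0]},{"delta_pos":[-0.6,0.5,1],"dr":[0,0,0]},{"delta_pos":[-0.6,0.5,1],"dr":[0,0,0]},{"delta_pos":[0,0.5,1],"dr":[0,0,0]},{"delta_pos":[0,0.5,1],"dr":[0,0,0]},{"delta_pos":[0,0.5,1],"dr":[0,0,0]},{"delta_pos":[0,0,0],"dr":[0,0,0]},{"delta_pos":[0,0,0],"dr":[0,0,0]}]'
python3 - <<'E'
from stack import *
from station import *
yaw=np.radians(-23.7)
im={}
for n in('side','top'): im[n]=grab_frame(n)[:,:,::-1].copy()
Rt=lambda y:Rb(y+np.pi/2)@R.from_euler('y',-al).as_matrix()@Rb(np.pi)
top=np.array([.536,-.0385,.1136])+.034*Rt(yaw)[:,2]
for q,P in(('short_1_top',top),('short_1_top',np.array([.536,-.0385,.1136])),('long_loose_top',np.array([.5363,-.0384,.0796]))):
    for n in('side','top'): print(q,n,'pred',proj(n,P).round(1),[(np.round(d['location'],1).tolist(),round(d['conf'],2)) for d in mark_of(n,q)])
br=lambda i:np.maximum(i.astype(float).mean(2),110)
for cam in('side','top'):
    for F in(br,feat):
        p,f=fitset(im[cam],lambda p:[body('short',np.array([p[0],p[1],.1136]),Rt(p[2]))]+[body('short',np.array([p[0],p[1],.0796]),Rb(p[2]+np.pi/2))],[.536,-.0385,yaw],cam=cam,F=F)
        print(cam,(p[:2]*1000).round(1),np.degrees(p[2]).round(2),round(f,3))
# bystanders: picture difference vs start
a=cv2.imread('pics/top0.png')
for nm,(x,y) in dict(pot=(408,160),bottle=(369,270),timer=(248,143)).items():
    g=[cv2.cvtColor(i[y-20:y+20,x-20:x+20],cv2.COLOR_BGR2GRAY).astype(np.float32) for i in(a,im['top'])]
    print(nm,cv2.phaseCorrelate(*g))
s=get_state();print(s['t'],s['eef_pos'],s['width'],s['force'])
E
```

```text
t: 26.15
eef_pos: [0.4759, 0.308, 0.3914]
ee_rot: [-3.141, 0.001, -1.984]
force: [0.0, 0.2, -0.4]
width: 0.0874
gripper_force: 0.0
short_1_top side pred [[338.1 174.2]] [([335.0, 186.4], 0.87)]
short_1_top top pred [[331.4 220. ]] [([327.1, 219.5], 0.48), ([332.6, 221.0], 0.16)]
short_1_top side pred [[337.  186.8]] [([335.0, 186.4], 0.87)]
short_1_top top pred [[329.  220.3]] [([327.1, 219.5], 0.48), ([332.6, 221.0], 0.16)]
long_loose_top side pred [[336.9 198.6]] [([338.7, 200.4], 0.74)]
long_loose_top top pred [[328.6 221.3]] [([332.4, 220.3], 0.81)]
side [518.8 -76.9] 10.91 0.682
side [534.4 -32.3] -18.31 0.613
top [525.6 -57.6] -25.07 0.607
top [535.6 -39.8] -23.9 0.461
pot ((0.14799222487544839, -0.3928222851660408), 0.6750492376089096)
bottle ((-0.03178030900532747, -0.0023794511107624317), 1.002401888668537)
timer ((-0.09764208031557331, -0.028974002627400353), 0.9140242822468281)
26.55 [0.47590711 0.30791963 0.39010829] 0.08746327576942328 [ 0.05394328 -1.02517939 -0.25193649]
```

```bash
python3 -c "
from station import *
print(job_done())"
```

```text
the job is handed in; nothing more can be done
None
```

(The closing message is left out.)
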